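Slide the coaster home in the gift-set board

ROBOT

A 6-joint arm with a two-finger parallel gripper is mounted at the origin on a cart in front of the work surface, level with it; the furniture and walls round the work are solid. World frame = base frame: x ahead of the robot, y to its left, z up, the work surface at z = 0. Lengths are in m, angles in rad, forces in N, time in s.
With the tool pointing down it reaches from about 0.3 to 0.875 m from the base axis. Payload 6.4 kg.
Tool frame: the origin (TCP) lies midway between the tips of the shut fingers; the grasp point (between the pads) lies 19 mm behind it; z points along the fingers, y is the direction in which the jaws open and shut (so a half turn about z gives the same grasp; the last joint's range is limited). The gripper opens to 85 mm and grips with 20 to 120 N. Pads are 22 mm wide; open, the fingers measure 114 mm over their backs; the gripper's body (76 mm by 85 mm) begins 54 mm behind the grasp point. The pads swing forward as they close: fully open they stand 13 mm farther back than shut.
Start: joints at [0.981, 0.181, 1.607, -0, 1.354, -0.206], TCP at [0.215, 0.533, 0.207] pointing down, gripper open.
Joint ranges: [-2.99, 2.99], [-0.89, 2.07], [0.3, 2.58], [-1.14, 4.28], [0, 2.63], [-3.12, 3.12]. Speed limits (rad/s): [2.57, 2.57, 3.01, 3.14, 3.14, 3.14].

INTERFACE

Orientations are given as a unit quaternion [w, x, y, z].
In Python, from bench import ctrl gives the robot as it stands.
- The arm moves only by the tool apply_moves, never from a script. Its argument "plan" is a list of rows, each an object with "translation": the shift along the tool's x, y, z in m, a list of three; "angular": the turn, a rotation vector about the tool's x, y, z in rad, a list of three; "hand": the finger opening in m, from 0 to 0.0854. In form: [{"translation": [x, y, z], "angular": [rx, ry, rz], "hand": hand}, ...]. A call has 1 to 10 rows; each row shifts and turns the commanded pose from where the row before left it, along the tool's axes as they then stand; what a row does not reach is not made up. A row lasts 1/8 s, in which the tool goes at most 62.5 mm and 10.7 degrees, less where a joint would pass 70% of its speed; a pose out of reach is approached as far as the arm can. A call with a gripper value outside its range is refused whole. The fingers move at their own pace and stop on an object; the grip force is fixed at half the most. Time passes only in rows, so rows that do not move let the fingers close. It gives the time, the measured TCP pose, the force and the opening at its end, in the units of the state.
- ctrl.get_obs(): the state, without advancing time (a new reading comes with each control period).
- ctrl.camera(name): name is "scene" or "top" or "wrist"; returns a dict with "img" (384x512x3 uint8, red, green, blue), "K" (3x3 intrinsics, pixels), "eye" and "orientation" of the camera in the world. Camera axes: x right, y up, looking along -z (the intrinsics and any distortion apply to the point x, -y, -z); pixel columns grow to the right and rows downward; lengths in m; the calibration is good to about 2 mm. A picture is of the moment at which its call begins. There is no depth.
- ctrl.hand_in(): hands the job in, once; it reports no verdict.
The state is a dict: "time_s": time; "q": joint angles; "dq": joint speeds; "joint_efforts": joint torques, N m; "eef_pos": TCP position; "eef_rot": TCP orientation; "wrist_force": force on the tool from outside, world axes, zero at the start; "torque": the same for the moment, N m; "opening": opening from 0.0 (shut) to 1.0 (fully open).
Only numpy, scipy, OpenCV 4.12 (cv2) and the standard library are available. Lean on these libraries where they do the work, as an engineer would, in place of code of your own. Each camera call takes 0.05 s, during which the arm holds its last target.

TASK

Complete the gift set on the grey packing board: with the fingertips, push the blue coaster across the top of the board until it drops into the empty round recess and lies flat, flush with the board. Only push it, never pick it up; leave the yellow coaster, the mug standing in its nest and the cream carton beside the board where they are.

Things in the scene. Friction and masses are not known exactly. Their poses are not given: they have to be found in the camera images.
- board: grey packing board fixed to the table, 225 (x) x 370 (y) x 30 mm high, flat top, no border; dark strips on its long sides lie below the top. Origin: centre of its underside, z = 0. In its frame the empty recess is at x -42.5, y 0 mm; the mug's nest (94 mm wide, 10 mm deep) at x +59, y 0. The coasters start on its top, one left (+y), one right of the recess, either way round, 98 to 135 mm from its centre.
- recess (a point): centre of the mouth of the empty round recess, level with the board's top (30 mm above the table). The recess is 84 mm in diameter and 10 mm deep, with a flat brown cork floor 20 mm above the table, an upright wall and no raised rim.
- blue_coaster: loose rigid blue disc, 80 mm in diameter, 10 mm thick, about 0.11 kg, white ring on top. Origin: centre of its underside; z is its axis, up. It slides on the board with ordinary friction (a push of about 1 N) and turns freely; fits the recess with 2 mm of play all round and is then flush with the board's top.
- yellow_coaster: the same disc in yellow, lying on the board on the other side of the recess; to be left alone. Origin: centre of its underside, z up.
- set_mug: loose mug, white with a blue band, 95 mm high, about 81 mm across, standing in the nest of the board behind the recess, handle pointing away from the recess; its base is 20 mm above the table, its rim 115 mm. To be left alone. Origin: on the underside, 16.5 mm from the cup's axis towards the handle (own -y).
- carton: loose cream printed carton lying flat on the table at the right edge, nearer than the like cartons behind, 66 (own x) x 111 (own y) x 48 mm high; to be left alone. Origin: centre of its underside.
Things that resemble listed ones, but are neither listed nor needed, are in the scene too. There is more than one size of the blue_coaster; the job needs the middle-sized.

How it is judged:
By the outcome, as a careful person would: the job done as asked, in the order asked, and still so for the second after the job is handed in, with the robot touching nothing.
It also fails if it takes over 35 s, if anything falls off the work surface, if the arm or the gripper's body presses on something with over 40 N, if the wrist force passes 120 N, or if a joint passes its speed limit or range.

## Working session

There is one attempt and no reset: what is moved stays moved. The work goes in short steps, Python scripts to look and compute and a tool call to move; the robot and the scene stay as the last step left them, time stands still between calls to the robot, and variables do not carry over. Pictures are saved under pics/ and viewed, and the job is handed in when it is done.

Besides the shell and the picture viewer there is one more tool, called by a JSON object that holds its "op" and its "data". apply_moves: Moves the arm, as the interface text tells. Its arguments: {"type":"object","properties":{"plan":{"type":"array","items":{"type":"object","properties":{"translation":{"type":"array","items":{"type":"number"}},"angular":{"type":"array","items":{"type":"number"}},"hand":{"type":"number"}}}}},"required":["plan"]}

```bash
mkdir -p pics; ls
cat > h.py <<'E'
import numpy as np, cv2
from scipy.spatial.transform import Rotation as R
from bench import ctrl
def rot(q): return R.from_quat([q[1],q[2],q[3],q[0]]).as_matrix()
def ray(c,u,v):
    d=np.linalg.inv(c['K'])@[u,v,1]; d=np.array([d[0],-d[1],-d[2]])
    return np.array(c['eye']),rot(c['orientation'])@d
def onplane(c,u,v,z):
    e,d=ray(c,u,v); return e+d*(z-e[2])/d[2]
def proj(c,p):
    x=rot(c['orientation']).T@(np.array(p)-c['eye']); x=c['K']@[x[0],-x[1],-x[2]]; return x[:2]/x[2]
def save(c,n): cv2.imwrite('pics/'+n+'.png',cv2.cvtColor(c['img'],cv2.COLOR_RGB2BGR))
E
python3 - <<'E'
from h import *
o=ctrl.get_obs(); print({k:np.round(v,3).tolist() for k,v in o.items()})
for n in ['scene','top','wrist']:
    c=ctrl.camera(n); save(c,n+'0'); print(n,{k:np.round(v,4).tolist() for k,v in c.items() if k!='img'})
    np.savez('pics/'+n+'0.npz',**c)
E
```

```text
pics
{'time_s': 0.0, 'q': [0.981, 0.182, 1.608, 0.0, 1.354, -0.206], 'dq': [-0.001, 0.002, 0.001, 0.002, -0.001, 0.001], 'joint_efforts': [-0.0, -44.484, -35.136, -0.0, 0.009, 0.0], 'eef_pos': [0.215, 0.533, 0.207], 'eef_rot': [-0.0, 0.191, 0.982, -0.001], 'wrist_force': [-0.35, -0.089, -0.164], 'torque': [-0.055, 0.028, -0.002], 'opening': 1.001}
scene {'K': [[380.4591, 0.0, 255.0484], [0.0, 380.4591, 189.1936], [0.0, 0.0, 1.0]], 'eye': [-0.023, -0.6653, 0.6676], 'orientation': [0.834, 0.4198, -0.1661, -0.3173]}
top {'K': [[442.2997, 0.0, 245.4725], [0.0, 442.2997, 192.416], [0.0, 0.0, 1.0]], 'eye': [0.4126, -0.022, 1.4209], 'orientation': [0.7151, 0.0242, -0.0397, -0.6975]}
wrist {'K': [[319.603, 0.0, 255.0131], [0.0, 319.603, 195.4564], [0.0, 0.0, 1.0]], 'eye': [0.1515, 0.5583, 0.3735], 'orientation': [0.8215, -0.113, -0.0755, 0.5538]}
```

View pics/scene0.png

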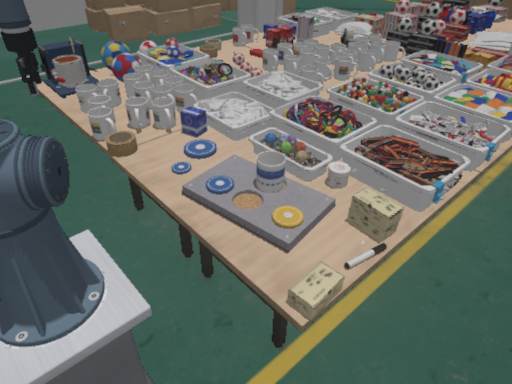

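View pics/top0.png

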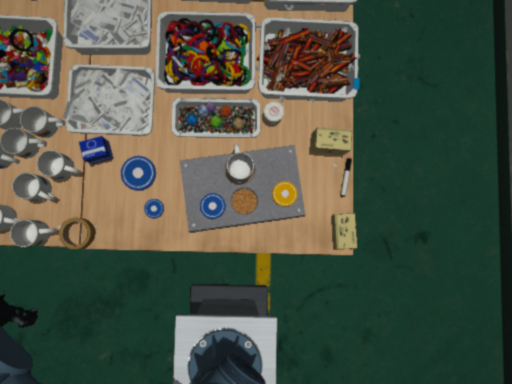

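View pics/wrist0.png

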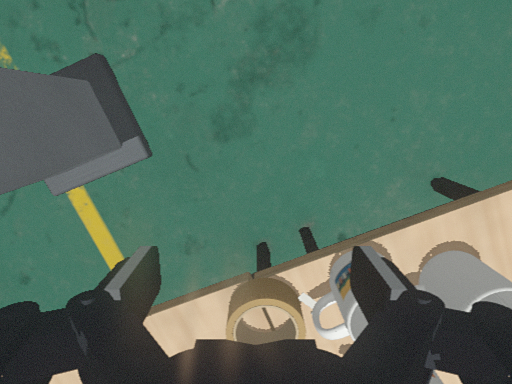

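The top view shows the blue coaster on the board at about (212,206), the recess at (244,201), the yellow coaster at (285,194) and the mug at (239,168). I'll measure these more precisely now.

```bash
cat > m.py <<'E'
from h import *
def blob(c,mask,uv,z,up=8):
    m=cv2.morphologyEx(mask.astype(np.uint8)*255,cv2.MORPH_CLOSE,np.ones((3,3)))
    cs,_=cv2.findContours(m,cv2.RETR_EXTERNAL,cv2.CHAIN_APPROX_NONE)
    best=None
    for k in cs:
        if cv2.contourArea(k)<60: continue
        k=cv2.convexHull(k)
        d=cv2.pointPolygonTest(k,(float(uv[0]),float(uv[1])),True)
        if d>-3 and (best is None or cv2.contourArea(k)>cv2.contourArea(best)): best=k
    if best is None: return None
    P=np.array([onplane(c,a,b,z)[:2] for a,b in best[:,0,:].astype(float)])
    ctr,r=cv2.minEnclosingCircle((P*1000).astype(np.float32))
    h=cv2.convexHull((P*1000).astype(np.float32)); mm=cv2.moments(h)
    return np.round([mm['m10']/mm['m00'],mm['m01']/mm['m00'],ctr[0],ctr[1],r],1), cv2.boundingRect(best)
def masks(c):
    h=cv2.cvtColor(c['img'],cv2.COLOR_RGB2HSV).astype(int); H,S,V=h[...,0],h[...,1],h[...,2]
    return dict(blue=(H>100)&(H<130)&(S>110)&(V>50), yellow=(H>18)&(H<32)&(S>170)&(V>120), cork=(H>5)&(H<18)&(S>90)&(V>60))
E
python3 - <<'E'
from m import *
for n,s in [('top',dict(blue=(212,206),yellow=(285,194),cork=(244,201))),('scene',dict(blue=(220,184),yellow=(288,216),cork=(247,200)))]:
    c=dict(np.load(f'pics/{n}0.npz')); M=masks(c)
    for k,uv in s.items():
        for z in ([.04] if k!='cork' else [.02,.03]): print(n,k,z,blob(c,M[k],uv,z))
    if n=='top':
        h=cv2.cvtColor(c['img'],cv2.COLOR_RGB2HSV)
        for uv in [(200,180),(150,240),(300,180)]: print(h[uv[1],uv[0]])
        m=((h[...,1]<60)&(h[...,2]<140)).astype(np.uint8)*255; m[:140]=0;m[236:]=0;m[:,:175]=0;m[:,310:]=0
        cs,_=cv2.findContours(m,cv2.RETR_EXTERNAL,cv2.CHAIN_APPROX_SIMPLE);k=max(cs,key=cv2.contourArea);r=cv2.minAreaRect(k);b=cv2.boxPoints(r);print(r)
        P=np.array([onplane(c,*p,.03)[:2] for p in b]);print(P,P.mean(0),np.linalg.norm(np.diff(P,axis=0),axis=1))
    i=c['img'];x0,y0,x1,y1=(170,130,320,240) if n=='top' else (160,130,350,270)
    cv2.imwrite(f'pics/{n}crop.png',cv2.cvtColor(cv2.resize(i[y0:y1,x0:x1],None,fx=4,fy=4,interpolation=cv2.INTER_CUBIC),cv2.COLOR_RGB2BGR))
E
```

```text
top blue 0.04 (array([494.2,  52.3, 494.2,  52.3,  39.5]), (200, 193, 25, 26))
top yellow 0.04 (array([ 538.6, -172.9,  538.4, -173.1,   39.2]), (272, 181, 25, 25))
top cork 0.02 (array([610.8, 109.2, 604.7, 140.5, 589.1]), (0, 71, 353, 184))
top cork 0.03 (array([609.4, 108.3, 603.4, 139.3, 584.9]), (0, 71, 353, 184))
[113   9 114]
[ 16 115 153]
[ 15  79 154]
((241.44996643066406, 186.14999389648438), (75.6604232788086, 117.09688568115234), 81.8698959350586)
[[ 0.64632083  0.16509964]
 [ 0.71015169 -0.20254   ]
 [ 0.47142432 -0.23969188]
 [ 0.41075459  0.12293297]] [ 0.55966286 -0.03854982] [0.37313976 0.24160095 0.36766506]
scene blue 0.04 (array([492.9,  48.9, 494.4,  50.3,  39.3]), (206, 177, 27, 16))
scene yellow 0.04 None
scene cork 0.02 (array([519.7, -40.1, 519.5, -41.2,  37.4]), (234, 194, 28, 14))
scene cork 0.03 (array([511.3, -49.7, 511.1, -50.8,  36.8]), (234, 194, 28, 14))
```

View pics/topcrop.png

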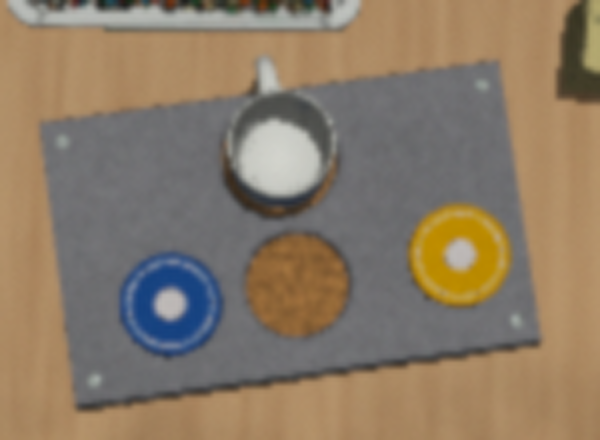

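View pics/scenecrop.png

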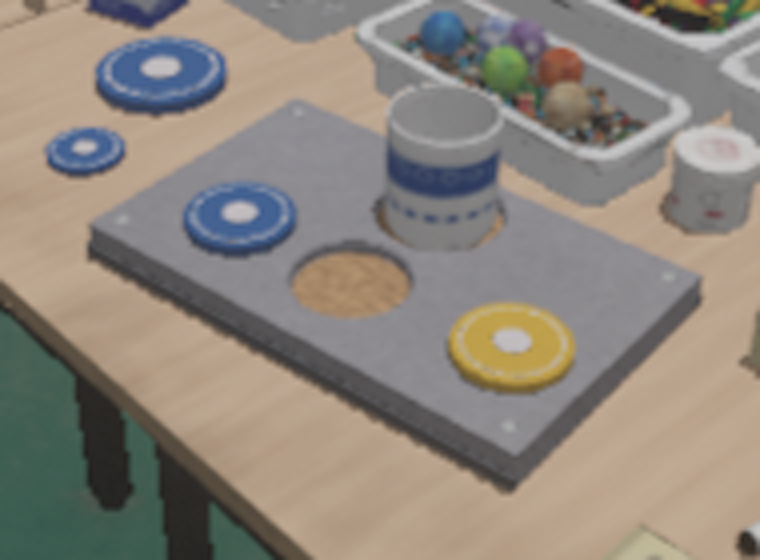

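Run:
```python
from m import *
c=dict(np.load('pics/top0.npz')); M=masks(c)
m=M['cork'].copy(); w=np.zeros_like(m); w[186:217,229:260]=1; m&=w
print(blob(c,m,(244,201),.03),blob(c,m,(244,201),.02))
h=cv2.cvtColor(c['img'],cv2.COLOR_RGB2HSV)
# subpixel: upscale S channel, threshold half
def sub(ch,box,thr,inv=False,z=.03,s=8):
    x0,y0,x1,y1=box; a=cv2.resize(ch[y0:y1,x0:x1].astype(np.float32),None,fx=s,fy=s,interpolation=cv2.INTER_CUBIC)
    b=((a>thr)).astype(np.uint8); cs,_=cv2.findContours(b,cv2.RETR_EXTERNAL,cv2.CHAIN_APPROX_NONE); k=max(cs,key=cv2.contourArea)
    uv=(k[:,0,:]+.5)/s-.5+[x0,y0]
    P=np.array([onplane(c,*p,z)[:2]*1000 for p in uv],np.float32)
    e=cv2.fitEllipse(P); return np.round(e[0],1),np.round(e[1],1)
S=h[...,1]
for z in (.02,.03): print('cork',sub(S,(226,184,262,219),60,z=z))
for z in (.03,.04): print('blue',sub(S,(194,186,229,226),110,z=z)); print('yel',sub(S,(268,176,302,212),110,z=z))
for n in ['scene']:
    c=dict(np.load('pics/scene0.npz')); S=cv2.cvtColor(c['img'],cv2.COLOR_RGB2HSV)[...,1]
    for z in (.035,.04): print('blue',sub(S,(200,172,238,198),100,z=z)); print('yel',sub(S,(268,200,308,232),110,z=z))
# board corners from visible screws (4) fit
c=dict(np.load('pics/top0.npz'))
for u,v in [(170+62/4,130+141/4),(170+482/4,130+85/4),(170+517/4,130+320/4),(170+95/4,130+380/4)]: print('screw',np.round(onplane(c,u,v,.03)*1000,1))
for u,v in [(40,122),(497,62),(540,340),(78,408)]: print('corner',np.round(onplane(c,170+u/4-.4,130+v/4-.4,.03)*1000,1))
```

```text
(array([512.5, -46.9, 512.5, -46.5,  40.4]), (232, 189, 25, 25)) (array([513.2, -47.1, 513.2, -46.7,  40.7]), (232, 189, 25, 25))
cork (array([513.3, -46.6]), array([82.6, 83.1]))
cork (array([512.5, -46.4]), array([82. , 82.5]))
blue (array([494.8,  52.5]), array([78.9, 79.3]))
yel (array([ 539.4, -174.4]), array([81.3, 82.2]))
blue (array([494.2,  52. ]), array([78.3, 78.7]))
yel (array([ 538.5, -173.3]), array([80.8, 81.6]))
blue (array([502.2,  61.4]), array([58.6, 62.4]))
yel (array([ 543.7, -172.5]), array([76.2, 81.7]))
blue (array([498. ,  55.6]), array([58.1, 61.9]))
yel (array([ 539.2, -176.4]), array([75.6, 81.1]))
screw [620.5 140.9  30. ]
screw [ 674.7 -191.6   30. ]
screw [ 487.8 -222.1   30. ]
screw [432.6 108.4  30. ]
corner [636.5 160.1  30. ]
corner [ 694.9 -202.1   30. ]
corner [ 473.7 -239.2   30. ]
corner [411.6 122.2  30. ]
```

Recess centre is at about (512.4, -46.8) mm. The blue coaster is about 79 mm across, so it is the middle size, at (494.2, 52.0). I'll push it about 100 mm along (0.18, -0.98), cradled between two half-open fingertips. First I move the hand over to behind the coaster.

{"op": "apply_moves", "data": {"plan": [{"translation": [-0.0404, -0.0286, 0], "angular": [0, 0, 0], "hand": 0.04}, {"translation": [-0.0404, -0.0286, 0], "angular": [0, 0, 0], "hand": 0.04}, {"translation": [-0.0404, -0.0286, 0], "angular": [0, 0, 0], "hand": 0.04}, {"translation": [-0.0404, -0.0286, 0], "angular": [0, 0, 0], "hand": 0.04}, {"translation": [-0.0404, -0.0286, 0], "angular": [0, 0, 0], "hand": 0.04}, {"translation": [-0.0404, -0.0286, 0], "angular": [0, 0, 0], "hand": 0.04}, {"translation": [-0.0404, -0.0286, 0], "angular": [0, 0, 0], "hand": 0.04}, {"translation": [-0.0404, -0.0286, 0], "angular": [0, 0, 0], "hand": 0.04}, {"translation": [-0.0404, -0.0286, 0], "angular": [0, 0, 0], "hand": 0.04}, {"translation": [-0.0404, -0.0286, 0], "angular": [0, 0, 0], "hand": 0.04}]}}

```text
time_s: 1.4
eef_pos: [0.4834, 0.1153, 0.2074]
eef_rot: [-0.0, 0.191, 0.982, 0.0]
wrist_force: [0.0, 0.2, 0.2]
opening: 0.47
```

{"op": "apply_moves", "data": {"plan": [{"translation": [0, 0, 0], "angular": [0, 0, 0.1675], "hand": 0.04}, {"translation": [0, 0, 0], "angular": [0, 0, 0.1675], "hand": 0.04}, {"translation": [0, 0, 0], "angular": [0, 0, 0.1675], "hand": 0.04}, {"translation": [0, 0, 0], "angular": [0, 0, 0.1675], "hand": 0.04}, {"translation": [0, 0, 0], "angular": [0, 0, 0.1675], "hand": 0.04}, {"translation": [0, 0, 0], "angular": [0, 0, 0.1675], "hand": 0.04}, {"translation": [0, 0, 0], "angular": [0, 0, 0], "hand": 0.04}, {"translation": [0, 0, 0], "angular": [0, 0, 0], "hand": 0.04}]}}

```text
time_s: 2.4
eef_pos: [0.4827, 0.1167, 0.2074]
eef_rot: [-0.0, 0.639, 0.769, -0.0]
wrist_force: [0.3, -0.2, -0.2]
opening: 0.471
```

```bash
cat > st.py <<'E'
from h import *
B=np.array([494.2,52.0]);RC=np.array([512.4,-46.8]);d=(RC-B)/np.linalg.norm(RC-B)
def st():
    o=ctrl.get_obs(); M=rot(o['eef_rot']); p=np.array(o['eef_pos'])*1000
    print('t',round(o['time_s'],2),'p',np.round(p,1),'op',round(o['opening'],3),'F',np.round(o['wrist_force'],1))
    print('xhead',np.degrees(np.arctan2(M[1,0],M[0,0])).round(2),'want',np.degrees(np.arctan2(-d[1],-d[0])).round(2),'tilt',np.round(M[:,2],4))
    for n,g in [('start',B-d*66),('end',RC-d*45.6)]: print(n,np.round(g,1),'tool shift mm',np.round(M.T@np.append(g-p[:2],0),1))
    return o
E
python3 - <<'E'
from st import *
st()
for n in ['wrist','scene']: c=ctrl.camera(n); save(c,n+'1'); np.savez('pics/'+n+'1.npz',**c)
E
```

```text
t 2.4 p [482.7 116.7 207.4] op 0.471 F [ 0.3 -0.2 -0.2]
xhead 100.61 want 100.44 tilt [-3.e-04 -0.e+00 -1.e+00]
start [482.2 116.9] tool shift mm [ 0.3 -0.4  0. ]
end [504.1  -2. ] tool shift mm [-120.6   -0.8   -0. ]
```

View pics/wrist1.png

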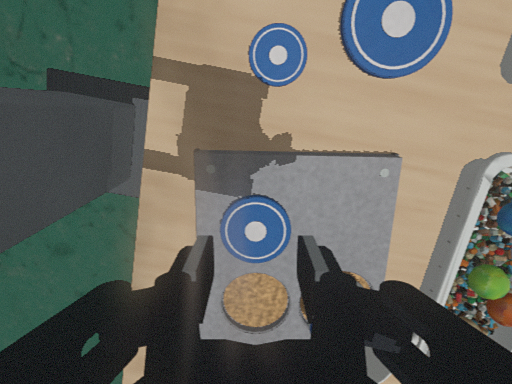

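The wrist view shows the coaster at about (255,230) and the recess at about (255,300), both in line with the middle of the fingers. I'll cross-check both with this camera.

Run:
```python
from st import *
c=dict(np.load('pics/wrist1.npz')); S=cv2.cvtColor(c['img'],cv2.COLOR_RGB2HSV)[...,1]
def el(ch,box,thr,zs):
    x0,y0,x1,y1=box; b=(ch[y0:y1,x0:x1]>thr).astype(np.uint8)
    cs,_=cv2.findContours(b,cv2.RETR_EXTERNAL,cv2.CHAIN_APPROX_NONE); k=cv2.convexHull(max(cs,key=cv2.contourArea))
    for z in zs:
        P=np.array([onplane(c,*(p+[x0,y0]),z)[:2]*1000 for p in k[:,0,:].astype(float)],np.float32)
        e=cv2.fitEllipse(P); print(z,np.round(e[0],1),np.round(e[1],1))
el(S,(216,190,297,266),100,(.035,.04)); el(S,(216,266,297,335),70,(.02,.03))
e,dn=np.array(c['eye']),None
print(c['eye'],[np.round(proj(c,[.4827,.1167,.2074]),1)])
```

```text
0.035 [495.2  50.7] [78.8 81.6]
0.04 [494.8  52.7] [77.7 80.4]
0.02 [513.5 -48.9] [77.5 81.2]
0.03 [512.3 -42.3] [75.4 78.9]
[0.46982457 0.18366629 0.37412665] [array([255.7, 232.6])]
```

The three views agree to about 1 mm on the coaster and about 2 mm on the recess. Next I lower the fingertips to just above the board.

{"op": "apply_moves", "data": {"plan": [{"translation": [0, 0, 0.04], "angular": [0, 0, 0], "hand": 0.04}, {"translation": [0, 0, 0.04], "angular": [0, 0, 0], "hand": 0.04}, {"translation": [0, 0, 0.04], "angular": [0, 0, 0], "hand": 0.04}, {"translation": [0, 0, 0.03], "angular": [0, 0, 0], "hand": 0.04}, {"translation": [0, 0, 0.015], "angular": [0, 0, 0], "hand": 0.04}, {"translation": [0, 0, 0.009], "angular": [0, 0, 0], "hand": 0.04}, {"translation": [0, 0, 0], "angular": [0, 0, 0], "hand": 0.04}, {"translation": [0, 0, 0], "angular": [0, 0, 0], "hand": 0.04}]}}

```text
time_s: 3.5
eef_pos: [0.4838, 0.1168, 0.0345]
eef_rot: [0.001, 0.64, 0.769, 0.001]
wrist_force: [-0.1, -0.6, 0.0]
opening: 0.47
```

Run:
```python
from st import *
st()
for n in ['wrist','scene']:
    c=ctrl.camera(n); save(c,n+'2')
    if n=='scene': cv2.imwrite('pics/scene2c.png',cv2.cvtColor(cv2.resize(c['img'][120:270,150:350],None,fx=4,fy=4,interpolation=cv2.INTER_CUBIC),cv2.COLOR_RGB2BGR))
```

```text
t 3.5 p [483.8 116.8  34.5] op 0.47 F [-0.1 -0.6  0. ]
xhead 100.44 want 100.44 tilt [ 0.0019  0.     -1.    ]
start [482.2 116.9] tool shift mm [ 0.4 -1.5 -0. ]
end [504.1  -2. ] tool shift mm [-120.4   -1.5    0. ]
```

View pics/wrist2.png

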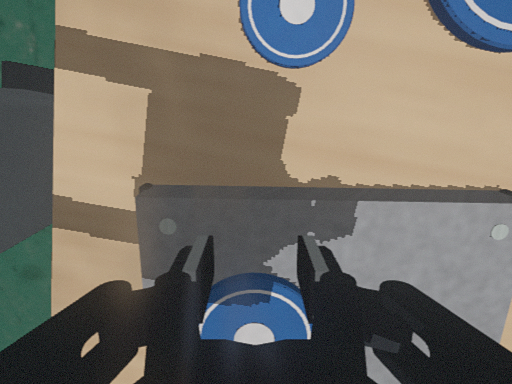

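View pics/scene2c.png

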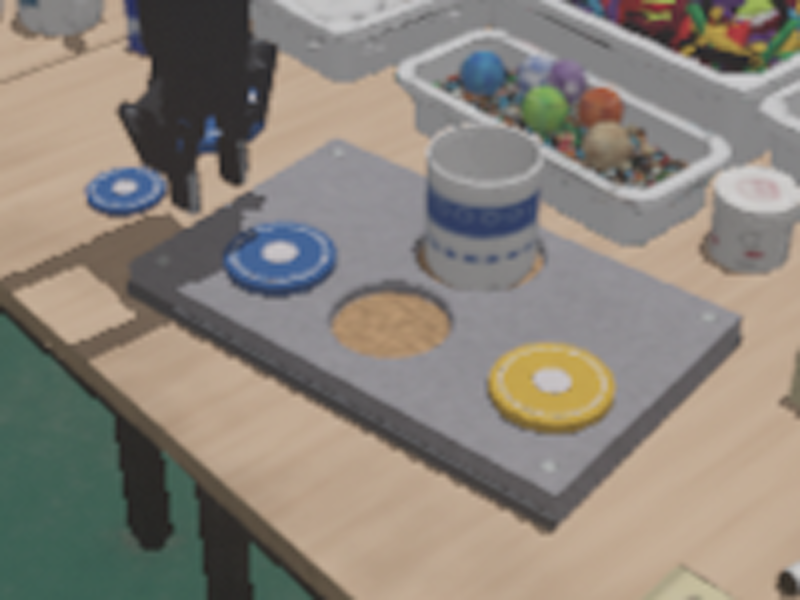

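Run:
```python
from st import *
o=st(); M=rot(o['eef_rot']); p=np.array(o['eef_pos'])
c=ctrl.camera('scene')
for z in (0,-.005,-.010):
  print(z,[np.round(((proj(c,p+M@[xx,s*.024,z])+.5)-[150,120])*4,0).tolist() for s in (-1,1) for xx in (-.011,.011)])
i=c['img'][150:200,185:220]; cv2.imwrite('pics/s3.png',cv2.cvtColor(cv2.resize(i,None,fx=12,fy=12,interpolation=cv2.INTER_CUBIC),cv2.COLOR_RGB2BGR))
```

```text
t 3.6 p [483.7 116.7  34.5] op 0.469 F [-0.4 -0.7 -0.5]
xhead 100.44 want 100.44 tilt [ 0.0019 -0.     -1.    ]
start [482.2 116.9] tool shift mm [ 0.4 -1.4 -0. ]
end [504.1  -2. ] tool shift mm [-120.4   -1.4    0. ]
0 [[201.0, 249.0], [179.0, 239.0], [247.0, 220.0], [225.0, 210.0]]
-0.005 [[201.0, 244.0], [179.0, 233.0], [247.0, 214.0], [225.0, 204.0]]
-0.01 [[200.0, 238.0], [178.0, 227.0], [246.0, 209.0], [224.0, 199.0]]
```

View pics/s3.png

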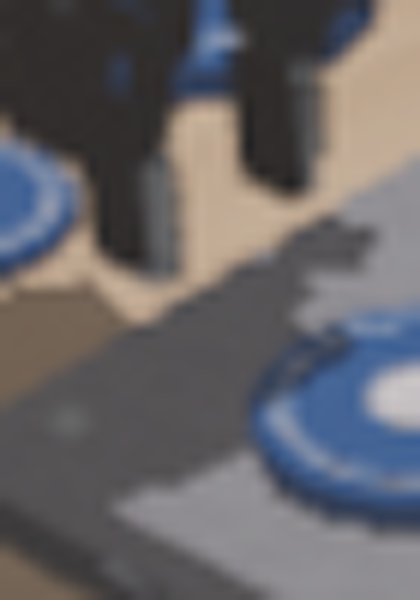

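The fingertips look about 30 mm higher in the scene view than the reported TCP implies. I'll check that with the other cameras before going lower.

Run:
```python
from st import *
o=ctrl.get_obs(); M=rot(o['eef_rot']); p=np.array(o['eef_pos'])
w=ctrl.camera('wrist');t=ctrl.camera('top');s=ctrl.camera('scene'); save(t,'top4')
print('wrist eye rel tool',M.T@(np.array(w['eye'])-p), 'eye',w['eye'])
for z in (0,-.01,-.02,-.03): print(z,'wrist',[np.round(proj(w,p+M@[xx,sg*.02,z])).tolist() for sg in (-1,1) for xx in (-.011,.011)],'top',[np.round(proj(t,p+M@[xx,sg*.02,z]),1).tolist() for sg in (-1,1) for xx in (-.011,.011)])
# triangulate from scene tip and wrist
s0=dict(np.load('pics/scene0.npz')); print('scene0 tcp proj',proj(s0,[.215,.533,.207]),proj(s0,[.215,.533,.22]))
i=s0['img'][20:120,0:100]; cv2.imwrite('pics/s0c.png',cv2.cvtColor(cv2.resize(i,None,fx=6,fy=6,interpolation=cv2.INTER_CUBIC),cv2.COLOR_RGB2BGR))
i=t['img'][130:240,170:320]; cv2.imwrite('pics/top4c.png',cv2.cvtColor(cv2.resize(i,None,fx=4,fy=4,interpolation=cv2.INTER_CUBIC),cv2.COLOR_RGB2BGR))
```

```text
wrist eye rel tool [ 0.06816645 -0.00037628 -0.16675791] eye [0.4705469  0.1837259  0.20109598]
0 wrist [[221.0, 251.0], [219.0, 214.0], [291.0, 250.0], [292.0, 214.0]] top [[195.9, 214.3], [188.9, 215.4], [194.0, 201.7], [187.1, 202.8]]
-0.01 wrist [[219.0, 259.0], [217.0, 220.0], [293.0, 259.0], [294.0, 220.0]] top [[195.6, 214.2], [188.6, 215.3], [193.7, 201.5], [186.7, 202.6]]
-0.02 wrist [[217.0, 268.0], [215.0, 227.0], [295.0, 268.0], [297.0, 227.0]] top [[195.4, 214.1], [188.3, 215.2], [193.4, 201.3], [186.4, 202.4]]
-0.03 wrist [[214.0, 278.0], [212.0, 235.0], [298.0, 278.0], [299.0, 235.0]] top [[195.1, 214.0], [187.9, 215.1], [193.1, 201.1], [186.0, 202.2]]
scene0 tcp proj [ 40.32716362 101.7349599 ] [38.881256   97.52794551]
```

View pics/s0c.png

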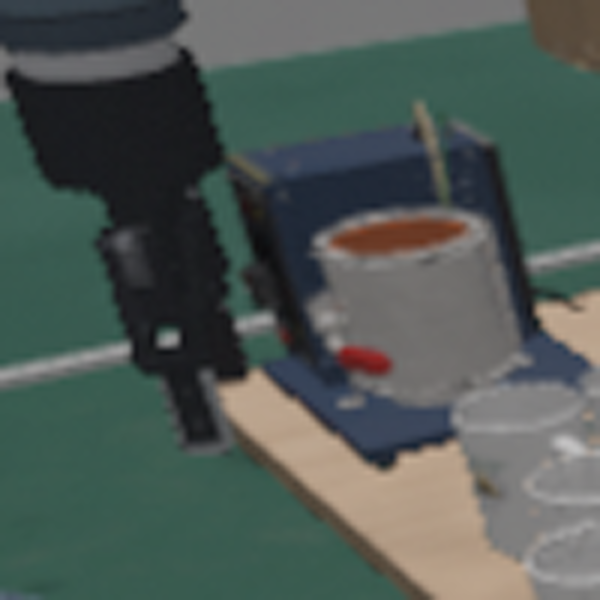

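View pics/top4c.png

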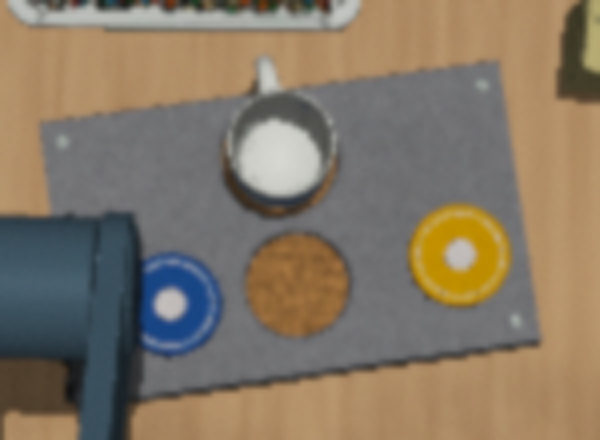

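The wrist and scene cameras both put the half-open tips about 30 mm behind the nominal TCP, well above the board. I'll lower in stages, watching the force.

{"op": "apply_moves", "data": {"plan": [{"translation": [0, -0.0015, 0.004], "angular": [0, 0, 0], "hand": 0.04}, {"translation": [0, 0, 0.004], "angular": [0, 0, 0], "hand": 0.04}, {"translation": [0, 0, 0.003], "angular": [0, 0, 0], "hand": 0.04}, {"translation": [0, 0, 0], "angular": [0, 0, 0], "hand": 0.04}]}}

```text
time_s: 4.3
eef_pos: [0.481, 0.1164, 0.022]
eef_rot: [-0.0, 0.64, 0.768, -0.0]
wrist_force: [0.6, 0.1, 0.1]
opening: 0.467
```

```bash
cat > look.py <<'E'
from st import *
import sys
def look(n):
    o=st(); s=ctrl.camera('scene'); w=ctrl.camera('wrist'); np.savez(f'pics/s{n}.npz',**s); np.savez(f'pics/w{n}.npz',**w)
    a=cv2.resize(s['img'][150:220,180:275],None,fx=5,fy=5,interpolation=cv2.INTER_CUBIC)
    b=w['img'][170:345,130:400]; b=cv2.resize(b,None,fx=350/175*.95,fy=2)[:350]
    b=cv2.resize(w['img'][170:345,175:335],(320,350))
    cv2.imwrite(f'pics/l{n}.png',cv2.cvtColor(np.hstack([a,b]),cv2.COLOR_RGB2BGR))
    return o,s,w
look(sys.argv[1])
E
python3 look.py 5
```

```text
t 4.3 p [481.  116.4  22. ] op 0.467 F [0.6 0.1 0.1]
xhead 100.43 want 100.44 tilt [-9.e-04  0.e+00 -1.e+00]
start [482.2 116.9] tool shift mm [ 0.2  1.3 -0. ]
end [504.1  -2. ] tool shift mm [-120.6    1.4   -0. ]
```

View pics/l5.png

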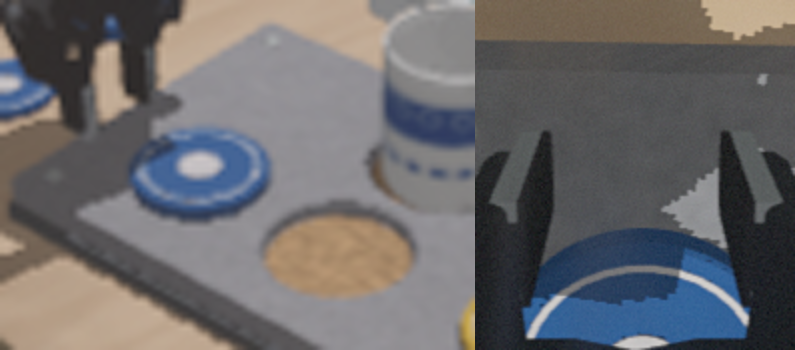

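There is no contact with TCP at z = 22 mm, so the offset is real and the tips are at roughly 50 mm. I'll keep lowering until I feel the board.

{"op": "apply_moves", "data": {"plan": [{"translation": [0, 0.0012, 0.004], "angular": [0, 0, 0], "hand": 0.04}, {"translation": [0, 0, 0.004], "angular": [0, 0, 0], "hand": 0.04}, {"translation": [0, 0, 0.002], "angular": [0, 0, 0], "hand": 0.04}, {"translation": [0, 0, 0], "angular": [0, 0, 0], "hand": 0.04}]}}

```text
time_s: 4.9
eef_pos: [0.4823, 0.1167, 0.0122]
eef_rot: [-0.0, 0.64, 0.768, -0.0]
wrist_force: [-0.0, 0.3, -0.2]
opening: 0.468
```

```bash
python3 look.py 6
```

```text
t 4.9 p [482.3 116.7  12.2] op 0.468 F [-0.   0.3 -0.2]
xhead 100.43 want 100.44 tilt [-5.e-04 -0.e+00 -1.e+00]
start [482.2 116.9] tool shift mm [ 0.3 -0.   0. ]
end [504.1  -2. ] tool shift mm [-120.6    0.    -0. ]
```

View pics/l6.png

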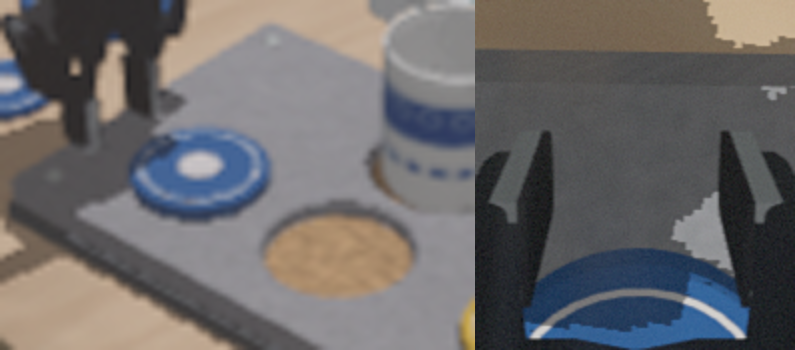

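{"op": "apply_moves", "data": {"plan": [{"translation": [0, 0, 0.002], "angular": [0, 0, 0], "hand": 0.04}, {"translation": [0, 0, 0.001], "angular": [0, 0, 0], "hand": 0.04}, {"translation": [0, 0, 0], "angular": [0, 0, 0], "hand": 0.04}]}}

```text
time_s: 5.38
eef_pos: [0.4825, 0.1167, 0.0094]
eef_rot: [-0.0, 0.64, 0.768, -0.0]
wrist_force: [-0.1, -0.2, -0.7]
opening: 0.47
```

{"op": "apply_moves", "data": {"plan": [{"translation": [0, 0, 0.001], "angular": [0, 0, 0], "hand": 0.04}, {"translation": [0, 0, 0.001], "angular": [0, 0, 0], "hand": 0.04}, {"translation": [0, 0, 0], "angular": [0, 0, 0], "hand": 0.04}]}}

```text
time_s: 5.75
eef_pos: [0.4824, 0.1167, 0.0074]
eef_rot: [-0.0, 0.64, 0.768, -0.0]
wrist_force: [-0.9, 0.7, 0.5]
opening: 0.469
```

```bash
python3 look.py 7
python3 - <<'E'
from h import *
E
```

```text
t 5.75 p [482.4 116.7   7.4] op 0.469 F [-0.9  0.7  0.5]
xhead 100.43 want 100.44 tilt [-2.e-04  0.e+00 -1.e+00]
start [482.2 116.9] tool shift mm [ 0.3 -0.1  0. ]
end [504.1  -2. ] tool shift mm [-1.206e+02 -1.000e-01 -0.000e+00]
```

View pics/l7.png

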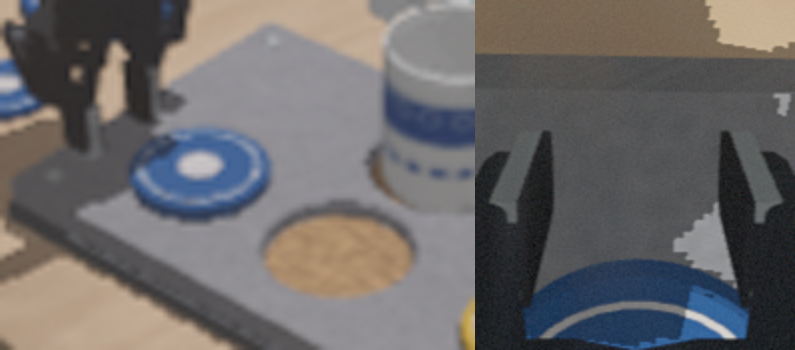

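Run:
```python
from st import *
o=ctrl.get_obs(); M=rot(o['eef_rot']); p=np.array(o['eef_pos'])
s=dict(np.load('pics/s7.npz')); w=dict(np.load('pics/w7.npz'))
for z in (.025,.03,.035,.04,.045):
    q=lambda x,y:(M@[x,y,0]+p)[:2].tolist()+[z]
    print(z,'scene',[np.round(proj(s,q(-.011,y)),1).tolist() for y in (-.02,-.027,.02)],'wrist',[np.round(proj(w,q(.011,y)),1).tolist() for y in (-.02,.02)])
g=cv2.resize(s['img'][160:195,185:225],None,fx=16,fy=16,interpolation=cv2.INTER_CUBIC); cv2.imwrite('pics/s7c.png',cv2.cvtColor(g,cv2.COLOR_RGB2BGR))
```

```text
0.025 scene [[200.7, 184.1], [199.0, 185.2], [210.2, 177.9]] wrist [[215.7, 225.4], [296.1, 225.3]]
0.03 scene [[200.6, 182.7], [198.9, 183.8], [210.1, 176.5]] wrist [[214.5, 229.1], [297.4, 229.0]]
0.035 scene [[200.5, 181.2], [198.8, 182.3], [210.0, 175.1]] wrist [[213.2, 233.1], [298.7, 233.0]]
0.04 scene [[200.3, 179.8], [198.6, 180.9], [209.9, 173.7]] wrist [[211.8, 237.3], [300.2, 237.2]]
0.045 scene [[200.2, 178.4], [198.5, 179.5], [209.8, 172.3]] wrist [[210.3, 241.8], [301.7, 241.8]]
```

View pics/s7c.png

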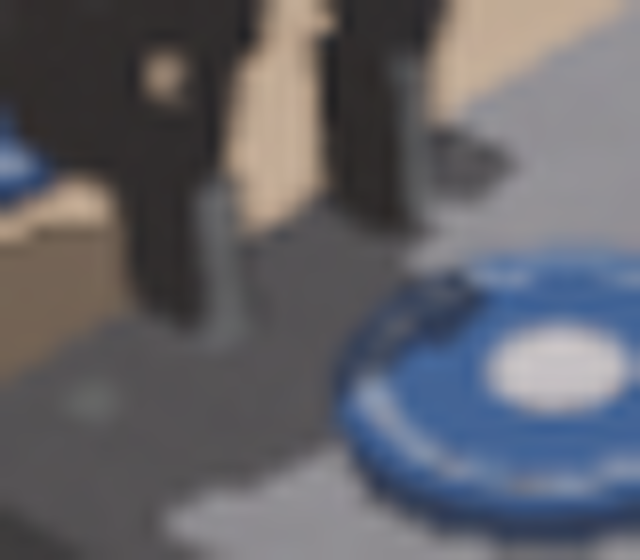

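Both views now put the tips at about z = 36 mm, with the board top at 30. I'll go down another 3 mm gently.

{"op": "apply_moves", "data": {"plan": [{"translation": [0, 0, 0.001], "angular": [0, 0, 0], "hand": 0.04}, {"translation": [0, 0, 0.001], "angular": [0, 0, 0], "hand": 0.04}, {"translation": [0, 0, 0.001], "angular": [0, 0, 0], "hand": 0.04}, {"translation": [0, 0, 0], "angular": [0, 0, 0], "hand": 0.04}]}}

```text
time_s: 6.35
eef_pos: [0.4825, 0.1167, 0.0047]
eef_rot: [-0.0, 0.64, 0.768, -0.0]
wrist_force: [-2.2, -0.0, 4.4]
opening: 0.466
```

Light contact at 4 N gives the board height. I'll raise 2 mm and start pushing along tool -x.

{"op": "apply_moves", "data": {"plan": [{"translation": [0, 0, -0.002], "angular": [0, 0, 0], "hand": 0.04}, {"translation": [-0.007, 0, 0], "angular": [0, 0, 0], "hand": 0.04}, {"translation": [-0.007, 0, 0], "angular": [0, 0, 0], "hand": 0.04}, {"translation": [-0.007, 0, 0], "angular": [0, 0, 0], "hand": 0.04}, {"translation": [-0.007, 0, 0], "angular": [0, 0, 0], "hand": 0.04}, {"translation": [-0.007, 0, 0], "angular": [0, 0, 0], "hand": 0.04}, {"translation": [-0.007, 0, 0], "angular": [0, 0, 0], "hand": 0.04}, {"translation": [-0.004, 0, 0], "angular": [0, 0, 0], "hand": 0.04}, {"translation": [0, 0, 0], "angular": [0, 0, 0], "hand": 0.04}]}}

```text
time_s: 7.48
eef_pos: [0.491, 0.0711, 0.0065]
eef_rot: [0.0, 0.64, 0.768, 0.0]
wrist_force: [0.6, 0.3, 0.4]
opening: 0.467
```

```bash
python3 look.py 8
```

```text
t 7.47 p [491.   71.1   6.5] op 0.467 F [0.6 0.3 0.4]
xhead 100.4 want 100.44 tilt [ 2.e-04 -1.e-04 -1.e+00]
start [482.2 116.9] tool shift mm [46.7 -0.3 -0. ]
end [504.1  -2. ] tool shift mm [-74.2  -0.3   0. ]
```

View pics/l8.png

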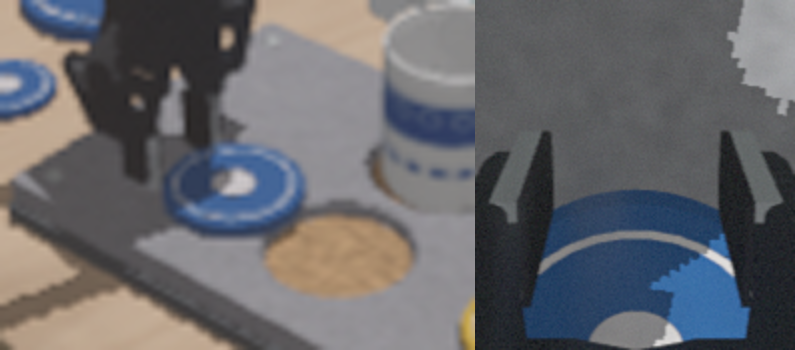

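```bash
cat > disc.py <<'E'
from st import *
def disc(c,guess,z=.04,r=.042):
    # blue mask near the guess, convex hull in world plane, min circle and ellipse
    hh=cv2.cvtColor(c['img'],cv2.COLOR_RGB2HSV).astype(int)
    m=(hh[...,0]>100)&(hh[...,0]<128)&(hh[...,1]>100)&(hh[...,2]>40)
    vs,us=np.nonzero(m); P=np.array([onplane(c,u,v,z)[:2] for u,v in zip(us,vs)])
    k=np.linalg.norm(P-np.array(guess)/1000,axis=1)<.055; P=(P[k]*1000).astype(np.float32)
    (x,y),rr=cv2.minEnclosingCircle(P); e=cv2.fitEllipse(cv2.convexHull(P))
    print('circ',round(x,1),round(y,1),round(rr,1),'ell',np.round(e[0],1),np.round(e[1],1)); return x,y
E
python3 - <<'E'
from disc import *
s=dict(np.load('pics/s8.npz')); print(onplane(s,227-.5,186.6-.5,.04)*1000, 'pred',RC-d*74.2)
disc(s,(499,26)); disc(dict(np.load('pics/scene0.npz')),(494,52))
t=ctrl.camera('top'); save(t,'top8'); disc(t,(499,26))
E
```

```text
[502.18048018  28.71686841  40.        ] pred [498.95774773  26.17222659]
circ 498.8 23.7 41.3 ell [498.2  23.8] [76.4 81.4]
circ 494.7 49.6 40.1 ell [493.8  49.1] [76.  78.2]
circ 497.0 16.9 37.8 ell [496.8  11.3] [43.2 73. ]
```

The coaster is where predicted, about (498.5, 26). I keep pushing.

{"op": "apply_moves", "data": {"plan": [{"translation": [-0.006, 0, 0], "angular": [0, 0, 0], "hand": 0.04}, {"translation": [-0.007, 0, 0], "angular": [0, 0, 0], "hand": 0.04}, {"translation": [-0.007, 0, 0], "angular": [0, 0, 0], "hand": 0.04}, {"translation": [-0.007, 0, 0], "angular": [0, 0, 0], "hand": 0.04}, {"translation": [-0.007, 0, 0], "angular": [0, 0, 0], "hand": 0.04}, {"translation": [-0.007, 0, 0], "angular": [0, 0, 0], "hand": 0.04}, {"translation": [-0.007, 0, 0], "angular": [0, 0, 0], "hand": 0.04}, {"translation": [-0.006, 0, 0], "angular": [0, 0, 0], "hand": 0.04}, {"translation": [0, 0, 0], "angular": [0, 0, 0], "hand": 0.04}]}}

```text
time_s: 8.75
eef_pos: [0.5008, 0.0178, 0.0065]
eef_rot: [0.0, 0.64, 0.768, -0.0]
wrist_force: [0.5, -0.1, 0.2]
opening: 0.467
```

```bash
python3 look.py 9
python3 - <<'E'
from disc import *
disc(dict(np.load('pics/s9.npz')),RC-d*20)
t=ctrl.camera('top'); disc(t,RC-d*20)
E
```

```text
t 8.75 p [500.8  17.8   6.5] op 0.467 F [ 0.5 -0.1  0.2]
xhead 100.39 want 100.44 tilt [ 2.e-04 -2.e-04 -1.e+00]
start [482.2 116.9] tool shift mm [100.8  -0.4  -0. ]
end [504.1  -2. ] tool shift mm [-20.   -0.3   0. ]
circ 507.9 -28.5 40.4 ell [508.2 -28.9] [76.1 80.7]
circ 512.5 -37.4 37.3 ell [509.3 -37.2] [51.9 74.1]
```

View pics/l9.png

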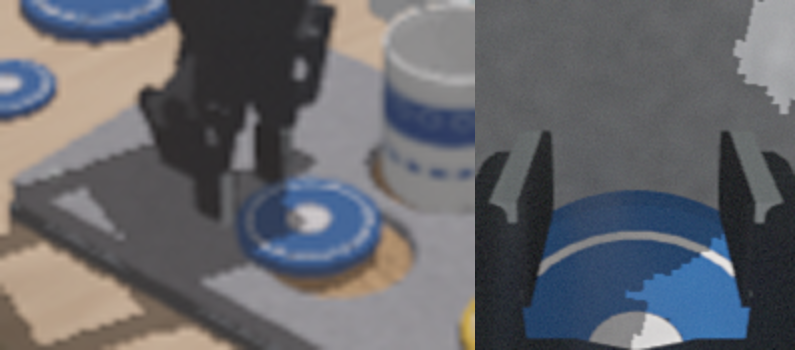

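20 mm left. I'll push the last stretch slowly.

{"op": "apply_moves", "data": {"plan": [{"translation": [-0.003, 0, 0], "angular": [0, 0, 0], "hand": 0.04}, {"translation": [-0.003, 0, 0], "angular": [0, 0, 0], "hand": 0.04}, {"translation": [-0.003, 0, 0], "angular": [0, 0, 0], "hand": 0.04}, {"translation": [-0.003, 0, 0], "angular": [0, 0, 0], "hand": 0.04}, {"translation": [-0.003, 0, 0], "angular": [0, 0, 0], "hand": 0.04}, {"translation": [-0.002, 0, 0], "angular": [0, 0, 0], "hand": 0.04}, {"translation": [-0.002, 0, 0], "angular": [0, 0, 0], "hand": 0.04}, {"translation": [0, 0, 0], "angular": [0, 0, 0], "hand": 0.04}]}}

```text
time_s: 9.9
eef_pos: [0.5042, -0.0006, 0.0065]
eef_rot: [0.0, 0.64, 0.768, 0.0]
wrist_force: [0.2, -0.4, -0.3]
opening: 0.47
```

```bash
python3 look.py 10
```

```text
t 9.9 p [504.2  -0.6   6.5] op 0.47 F [ 0.2 -0.4 -0.3]
xhead 100.42 want 100.44 tilt [ 2.e-04 -1.e-04 -1.e+00]
start [482.2 116.9] tool shift mm [119.5  -0.3  -0. ]
end [504.1  -2. ] tool shift mm [-1.3 -0.3  0. ]
```

View pics/l10.png

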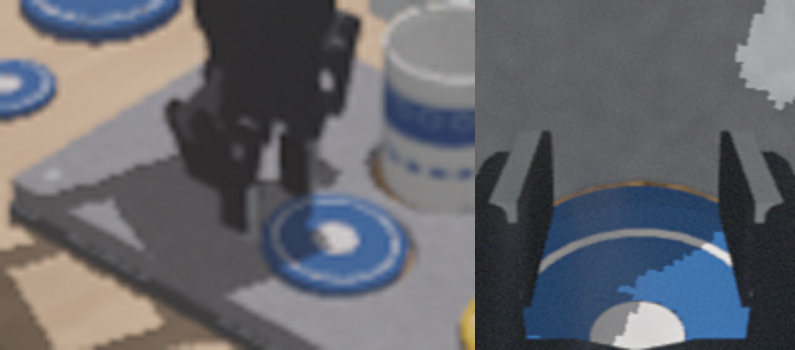

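A cork sliver now shows behind the coaster in the wrist view. I'll measure from the images whether it is flush, tilted or still on top.

Run:
```python
from disc import *
s=dict(np.load('pics/s10.npz'))
for z in (.03,.04): disc(s,RC-d*1,z=z)
g=cv2.resize(s['img'][175:215,215:275],None,fx=12,fy=12,interpolation=cv2.INTER_CUBIC); cv2.imwrite('pics/s10c.png',cv2.cvtColor(g,cv2.COLOR_RGB2BGR))
```

```text
circ 518.6 -40.9 44.0 ell [515.3 -41. ] [75.5 87.2]
circ 510.1 -50.7 43.3 ell [506.7 -50.5] [74.9 85.8]
```

View pics/s10c.png

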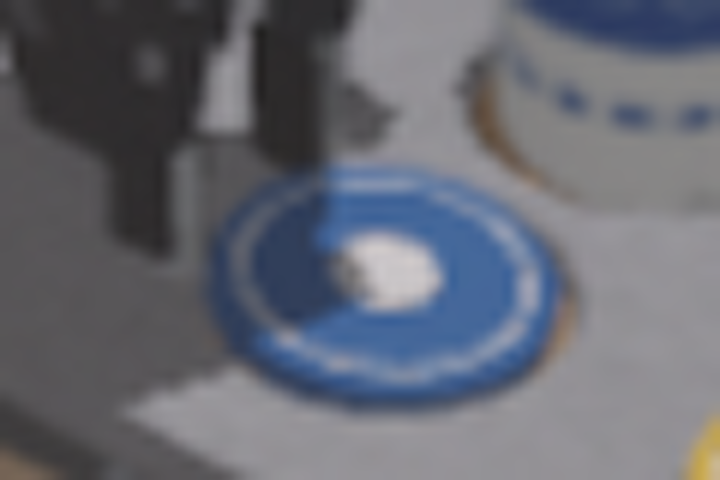

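The coaster has tipped its front edge into the recess and the rear is still up. I continue in 1 mm steps.

{"op": "apply_moves", "data": {"plan": [{"translation": [-0.001, 0, 0], "angular": [0, 0, 0], "hand": 0.04}, {"translation": [-0.001, 0, 0], "angular": [0, 0, 0], "hand": 0.04}, {"translation": [-0.001, 0, 0], "angular": [0, 0, 0], "hand": 0.04}, {"translation": [0, 0, 0], "angular": [0, 0, 0], "hand": 0.04}]}}

```text
time_s: 10.5
eef_pos: [0.5046, -0.0034, 0.0065]
eef_rot: [0.0, 0.64, 0.768, -0.0]
wrist_force: [-0.5, 0.3, -0.3]
opening: 0.471
```

```bash
python3 look.py 11;  python3 - <<'E'
from disc import *
s=dict(np.load('pics/s11.npz'))
for z in (.03,.04): disc(s,RC-d*1,z=z)
E
```

```text
t 10.5 p [504.6  -3.4   6.5] op 0.471 F [-0.5  0.3 -0.3]
xhead 100.42 want 100.44 tilt [ 0. -0. -1.]
start [482.2 116.9] tool shift mm [122.4  -0.3  -0. ]
end [504.1  -2. ] tool shift mm [ 1.6 -0.2 -0. ]
circ 514.0 -45.7 39.0 ell [513.3 -46.2] [74.6 76.4]
circ 505.6 -55.4 38.4 ell [505.1 -55.8] [73.3 75.3]
```

View pics/l11.png

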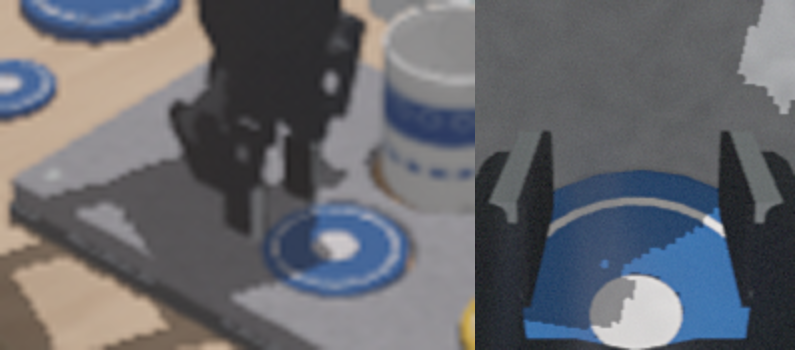

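It has dropped: at z = 30 mm the disc fits (514, -46) with r ≈ 39 mm. I back off, lift and check.

{"op": "apply_moves", "data": {"plan": [{"translation": [0.004, 0, 0], "angular": [0, 0, 0], "hand": 0.04}, {"translation": [0.008, 0, 0], "angular": [0, 0, 0], "hand": 0.04}, {"translation": [0.005, 0, -0.015], "angular": [0, 0, 0], "hand": 0.04}, {"translation": [0.02, 0, -0.03], "angular": [0, 0, 0], "hand": 0.04}, {"translation": [0.03, 0, -0.04], "angular": [0, 0, 0], "hand": 0.04}, {"translation": [0.04, 0, -0.04], "angular": [0, 0, 0], "hand": 0.04}, {"translation": [0.04, 0, -0.04], "angular": [0, 0, 0], "hand": 0.04}, {"translation": [0.04, 0, -0.02], "angular": [0, 0, 0], "hand": 0.04}, {"translation": [0, 0, 0], "angular": [0, 0, 0], "hand": 0.04}]}}

```text
time_s: 11.72
eef_pos: [0.4714, 0.1833, 0.1948]
eef_rot: [0.002, 0.638, 0.77, 0.002]
wrist_force: [0.2, -0.1, -0.8]
opening: 0.47
```

Run:
```python
from disc import *
st()
s=ctrl.camera('scene');t=ctrl.camera('top'); save(s,'scene12'); save(t,'top12')
for z in (.03,.04): disc(s,RC,z=z); disc(t,RC,z=z)
a=cv2.resize(s['img'][150:240,180:320],None,fx=3.7,fy=3.7,interpolation=cv2.INTER_CUBIC); b=cv2.resize(t['img'][135:240,175:350],None,fx=3,fy=3,interpolation=cv2.INTER_CUBIC)
w=max(a.shape[1],b.shape[1])
p=lambda i: cv2.copyMakeBorder(i,0,0,0,w-i.shape[1],cv2.BORDER_CONSTANT)
cv2.imwrite('pics/f12.png',cv2.cvtColor(np.vstack([p(a),p(b)])[:600],cv2.COLOR_RGB2BGR))
t0=dict(np.load('pics/top0.npz')); D=np.abs(t['img'].astype(int)-t0['img']).max(2)
print('mug/yellow/carton diff',D[140:186,225:256].max(),D[178:210,270:300].max(),D[208:255,328:362].max())
```

```text
t 11.72 p [471.4 183.3 194.8] op 0.47 F [ 0.2 -0.1 -0.8]
xhead 100.67 want 100.44 tilt [ 0.0053  0.0012 -1.    ]
start [482.2 116.9] tool shift mm [-67.2  -1.6  -0. ]
end [504.1  -2. ] tool shift mm [-188.1   -2.1   -0. ]
circ 513.0 -45.4 39.4 ell [513.2 -44.9] [74.9 78.1]
circ 512.3 -45.2 40.0 ell [511.8 -44.6] [77.1 79. ]
circ 504.6 -55.1 38.8 ell [505.  -54.5] [74.  76.5]
circ 511.6 -45.0 39.7 ell [511.2 -44.6] [76.7 78.2]
mug/yellow/carton diff 7 7 7
```

View pics/f12.png

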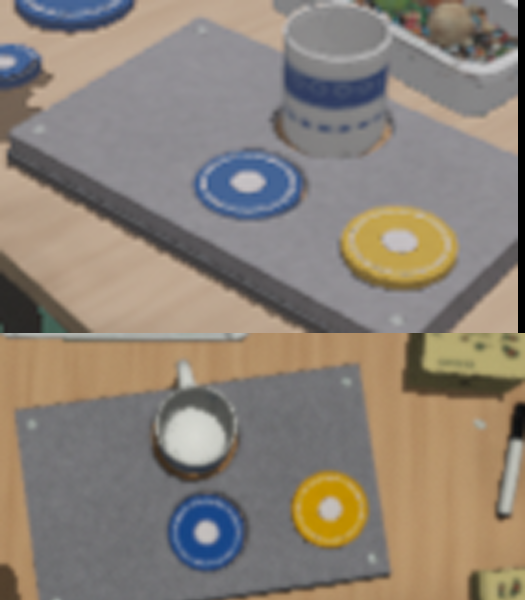

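Both views agree at z = 30 mm: (513.0, -45.4) and (512.3, -45.2). So the coaster lies flush in the recess, and the mug, yellow coaster and carton areas look the same as before. I'm handing in.

Run:
```python
from h import *
print(ctrl.hand_in())
```

```text
the job is handed in; nothing more can be done
None
```

The blue coaster is in the empty recess, lying flat and flush with the board, and the job is handed in at about 11.8 s. I pushed the middle-sized coaster about 100 mm across the board with two half-open fingertips. It tipped in, then dropped with a few more 1 mm steps. It was never gripped or lifted.

**Last checks:**
- **Flush:** the scene and top views agree to within 1 mm when the disc's top is taken at board height, at (513, -45) mm. The recess measured (512, -47), so the coaster sits within the 2 mm of play. If its top is taken 10 mm higher, the two views disagree by about 12 mm.
- **Other items:** the top-view pixels around the mug, yellow coaster and carton are unchanged apart from image noise.
- **Force:** the highest wrist reading was about 5 N, from a brief touch I used to find the board's height.

**One disagreement:** with the fingers half open, the tips were about 25 mm behind the stated TCP, more than the description suggests. I set the pushing height from the cameras and that touch instead.

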